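Set out flooring coupons on their carriers

ROBOT

A 6-joint arm with a two-finger parallel gripper is mounted at the origin on the work surface. World frame = base frame: x ahead of the robot, y to its left, z up, the work surface at z = 0. Lengths are in mm, angles in rad, forces in N, time in s.
With the tool pointing down it reaches from about 275 to 750 mm from the base axis. Payload 10.2 kg.
Tool frame: the origin (TCP) lies midway between the tips of the shut fingers; the grasp point (between the pads) lies 19 mm behind it (ctrl.grasp_offset is the distance from the TCP to the grasp point, in mm); z points along the fingers, y is the line along which they close (so a half turn about z gives the same grasp; the last joint's range is limited). The gripper opens to 85 mm and grips with 20 to 120 N. Pads are 22 mm wide; open, the fingers measure 114 mm over their backs; the gripper's body (76 mm by 85 mm) begins 54 mm behind the grasp point. The pads swing forward as they close: fully open they stand 13 mm farther back than shut.
Start: joints at [-1.548, 0.313, 1.498, -0, 1.331, -0.223], TCP at [127.736, -509.229, 211.194] pointing down, gripper open.
Joint ranges: [-2.94, 2.94], [-0.97, 2.17], [0.19, 2.56], [-1.23, 4.37], [0.02, 3.11], [-2.88, 2.88]. Speed limits (rad/s): [2.39, 2.39, 3.01, 3.14, 3.14, 3.14].

INTERFACE

Orientations are given as a unit quaternion [w, x, y, z].
In Python, from rig import ctrl, viewer, models gives the robot as it stands. The module is installed in compiled form; this text tells all that it offers.
- The arm moves only by the shell command python3 -m pendant 'ROWS' [OPENING] [FORCE]. ROWS is text: rows parted by semicolons, each of 4 numbers parted by spaces: the shift along the tool's x, y, z in m, then the turn about the tool's z in rad. In form: x y z yaw; .... A call has 1 to 10 rows; each row shifts and turns the commanded pose from where the row before left it, along the tool's axes as they then stand; what a row does not reach is not made up. A row lasts 1/8 s, in which the tool goes at most 62.5 mm and 10.7 degrees, less where a joint would pass 70% of its speed; a pose out of reach is approached as far as the arm can. A call is refused whole if a number of a shift passes 0.0625 or a number of a turn 0.188, either way. A call with a gripper value outside its range is refused whole. OPENING is the opening, from 0 (shut) to 1 (fully open), set as the call begins (- or left out, the last holds). The fingers move at their own pace and stop on an object; FORCE is the grip in N (left out, the last holds). Time passes only in rows, so rows that do not move let the fingers close. It gives the time, the measured TCP pose, the force, the opening and the grip force at its end, in the units of the state.
- ctrl.sense(): the state, without advancing time (a new reading comes with each control period).
- viewer.capture(name): name is "side" or "top" or "wrist"; returns a dict with "color" (400x640x3 uint8, red, green, blue), "vertical_fov" (degrees; the focal length in pixels is half the picture's height over the tangent of half this angle, whatever the lens; pixels are square), "cx", "cy" (the principal point, pixels), "pose" (4x4, takes a point from camera to world coordinates). Camera axes: x right, y down, z forward; pixel columns grow to the right and rows downward; lengths in mm; the calibration is good to about 2 mm. The wrist camera is an equidistant fisheye: a pixel r from the principal point sees the ray r / f radians off the axis. A picture is of the moment at which its call begins. There is no depth.
- ctrl.finish_job(): hands the job in; it is judged then, once.
Trained networks look in the newest picture that a camera, given by its name, has taken for a name from the list of things; names that differ only in an ending like _2 or _b are one class to them, and where a whole thing is asked for, a point or a joint stands for the part that bears it (a point fixed in the world has none). Each returns a list of dicts, best first, with "p" (0 to 1); they miss things now and then, are a little off and sometimes report something else, mostly with a low value. They report only what shows in the picture. A call takes as long as a camera call. They do not tell look-alikes from the thing itself.
- models.boxes_of(camera, query): "at" ([x, y, z] in mm, in world coordinates, good to about 4 mm: the middle of the surface that is visible of it).
The state is a dict: "time_s": time; "joints": joint angles; "dq": joint speeds; "tau": joint torques, N m; "eef_pos": TCP position; "ee_rot": TCP orientation; "force": force on the tool from outside, world axes, zero at the start; "wrist_torque": the same for the moment, N m; "grip_width": opening from 0.0 (shut) to 1.0 (fully open); "grip_force": force on a finger pad.
Only numpy, scipy, OpenCV 4.12 (cv2) and the standard library are available. Lean on these libraries where they do the work, as an engineer would, in place of code of your own. Each camera call takes 0.05 s, during which the arm holds its last target. There are 200 camera calls.

TASK

Get the four flooring coupons (round, square, strip and dog-bone) ready for testing: lay each one flat, decor face up, on the black carrier plate whose white shape matches it, turned to suit and lying inside the white shape. Leave the steel beaker and the dial gauge standing where they are.

Things in the scene. Friction and masses are not known exactly. Their poses are not given: they have to be found in the camera images.
- disc_coupon: Loose flat coupon of wood-decor laminate board, 12 mm thick, 25 to 55 g, round, 60 mm in diameter. Starts flat on the bench, decor face up, any yaw. Origin: centre of its underside; z up. Friction is ordinary; it can be gripped by its 12 mm high edges from above, across any diameter.
- square_coupon: Loose flat coupon of wood-decor laminate board, 12 mm thick, 25 to 55 g, square, 56 x 56 mm. Starts flat on the bench, decor face up, any yaw. Origin: centre of its underside; z up, x and y parallel to its sides. Friction is ordinary; it can be gripped by its 12 mm high edges from above, between two opposite sides.
- strip_coupon: Loose flat coupon of wood-decor laminate board, 12 mm thick, 25 to 55 g, a plain strip 106 x 30 mm with a thin dark joint line across its middle. Starts flat on the bench, decor face up, any yaw. Origin: centre of its underside; z up, x along its length, y across its width. Friction is ordinary; it can be gripped by its 12 mm high edges from above, across its 30 mm width at the middle.
- bone_coupon: Loose flat coupon of wood-decor laminate board, 12 mm thick, 25 to 55 g, a dog-bone (tensile specimen) 106 mm long: two end pads 29 mm long and 40 mm wide, joined by a waist 48 mm long and 20 mm wide. Starts flat on the bench, decor face up, any yaw. Origin: centre of its underside; z up, x along its length, y across its width. Friction is ordinary; it can be gripped by its 12 mm high edges from above, across its 20 mm waist at the middle.
- disc_carrier: Fixed black plate, 90 x 90 mm and 4 mm thick, lying on the bench at any yaw, with a flat white disc 74 mm in diameter inlaid level with its top: 7 mm bigger all round than the round coupon, which belongs on it. No rim. Origin: centre of the plate's underside (the white shape is centred on it; its top is 4 mm above); z up.
- square_carrier: Fixed black plate, 86 x 86 mm and 4 mm thick, lying on the bench at any yaw, with a flat white square 70 x 70 mm inlaid level with its top: 7 mm bigger all round than the square coupon, which belongs on it. No rim. Origin: centre of the plate's underside (the white shape is centred on it; its top is 4 mm above); z up, x and y parallel to the white square's sides.
- strip_carrier: Fixed black plate, 136 x 60 mm and 4 mm thick, lying on the bench at any yaw, with a flat white rectangle 120 x 44 mm inlaid level with its top: 7 mm bigger all round than the strip coupon, which belongs on it. No rim. Origin: centre of the plate's underside (the white shape is centred on it; its top is 4 mm above); z up, x along the white shape's length.
- bone_carrier: Fixed black plate, 136 x 70 mm and 4 mm thick, lying on the bench at any yaw, with a flat white dog-bone 120 mm long (ends 54 mm, waist 34 mm wide) inlaid level with its top: 7 mm bigger all round than the dog-bone coupon, which belongs on it. No rim. Origin: centre of the plate's underside (the white shape is centred on it; its top is 4 mm above); z up, x along the white shape's length.
- beaker: Loose open steel beaker standing among the coupons, 50 mm in diameter at the rim, 65 mm high, 150 g; to be left alone. Origin: centre of its underside, z up.
- dial_gauge: Loose thickness gauge standing among the coupons: dark 50 x 50 mm foot, round dial face up on a short post, 58 mm high in all, 350 g; to be left alone. Origin: centre of its underside, z up.
There are look-alikes about, which are no part of the job. What is shaped like the strip_coupon but blue is not meant.

How it is judged:
By the outcome, as a careful person would: the job done as asked, in the order asked, and still so for the second after the job is handed in, with the robot touching nothing.
It also fails if it takes over 109 s, if anything falls off the work surface, if the arm or the gripper's body presses on something with over 40 N, if the wrist force passes 120 N, or if a joint passes its speed limit or range.

## Working session

There is one attempt and no reset: what is moved stays moved. The work goes in short steps, Python scripts to look and compute and a shell command to move; the robot and the scene stay as the last step left them, time stands still between calls to the robot, and variables do not carry over. Pictures are saved under pics/ and viewed, at most 14 in all, crops included, and the job is handed in when it is done.

```bash
mkdir -p pics; cat > h.py <<'E'
import numpy as np, cv2
from rig import ctrl, viewer, models
def cap(n,f=None):
    c=viewer.capture(n)
    if f: cv2.imwrite('pics/'+f,c['color'][:,:,::-1])
    return c
def px2w(c,u,v,z):
    f=200/np.tan(np.radians(c['vertical_fov'])/2); T=np.array(c['pose'])
    d=T[:3,:3]@np.array([(u-c['cx'])/f,(v-c['cy'])/f,1]); o=T[:3,3]
    return o+d*(z-o[2])/d[2]
E
python3 - <<'E'
from h import *
s=ctrl.sense(); print({k:np.round(v,3) for k,v in s.items()}, ctrl.grasp_offset)
c=cap('top','top0.png'); print(c['vertical_fov'],c['cx'],c['cy'],np.round(c['pose'],3).tolist())
cv2.imwrite('pics/top0.png',cv2.resize(c['color'][:,:,::-1],(800,500),interpolation=cv2.INTER_CUBIC))
for n in 'disc_coupon square_coupon strip_coupon bone_coupon disc_carrier square_carrier strip_carrier bone_carrier beaker dial_gauge'.split():
    print(n,[(np.round(b['at']).tolist(),round(b['p'],2)) for b in models.boxes_of('top',n)][:4])
E
```

```text
{'time_s': np.float64(0.0), 'joints': array([-1.548,  0.313,  1.498,  0.   ,  1.331, -0.223]), 'dq': array([-0.   , -0.   ,  0.   , -0.001, -0.001, -0.   ]), 'tau': array([-1.0000e-03, -4.1227e+01, -2.5974e+01, -0.0000e+00,  4.0000e-03,
       -0.0000e+00]), 'eef_pos': array([ 127.731, -508.94 ,  210.636]), 'ee_rot': array([-0.001,  0.992,  0.123,  0.   ]), 'force': array([ 0.11 ,  0.267, -0.402]), 'wrist_torque': array([-0.031, -0.022, -0.005]), 'grip_force': np.float64(0.0), 'grip_width': np.float64(1.001)} 18.700000000000003
53.442680933632104 323.1949039579413 203.18635599288285 [[-0.005, -0.997, 0.083, 466.978], [-1.0, 0.004, -0.008, -2.928], [0.008, -0.083, -0.996, 1258.218], [0.0, 0.0, 0.0, 1.0]]
disc_coupon [([511.0, -407.0, 13.0], 0.73)]
square_coupon [([671.0, 87.0, 13.0], 0.63)]
strip_coupon [([322.0, 131.0, 13.0], 0.91), ([666.0, -101.0, 10.0], 0.68), ([767.0, 198.0, 11.0], 0.64), ([375.0, -439.0, 14.0], 0.61)]
bone_coupon [([612.0, 252.0, 10.0], 0.61)]
disc_carrier [([513.0, 419.0, 2.0], 0.85), ([669.0, 87.0, 14.0], 0.27)]
square_carrier [([603.0, -268.0, 7.0], 0.83)]
strip_carrier [([448.0, -107.0, 4.0], 0.92), ([446.0, 115.0, 15.0], 0.56)]
bone_carrier [([370.0, 289.0, 2.0], 0.77)]
beaker [([447.0, 116.0, 14.0], 0.46)]
dial_gauge []
```

View pics/top0.png

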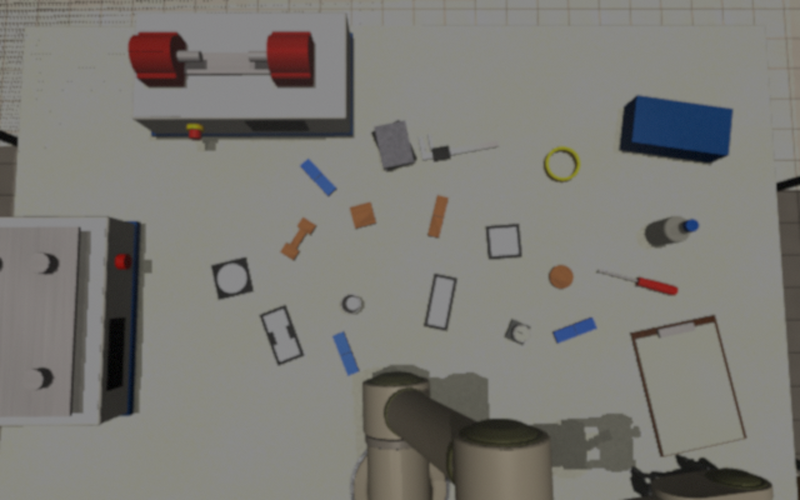

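The top view (scaled 1.25×) shows the brown disc at (560,276), square at (362,215), strip at (438,217) and bone at (298,239). The carriers are at (232,278) disc, (504,241) square, (440,302) strip and (281,335) bone. The beaker is at (352,303), the gauge at (517,332), and there are three blue decoy strips. Next I measure by segmentation.

```bash
cat >> h.py <<'E'
def blobs(c,mask,z,amin,amax):
    """centroid + long-axis yaw, in world coordinates, of each blob"""
    out=[]
    cs,_=cv2.findContours(mask.astype(np.uint8),cv2.RETR_EXTERNAL,cv2.CHAIN_APPROX_NONE)
    for k in cs:
        if not amin<cv2.contourArea(k)<amax: continue
        w=np.array([px2w(c,u,v,z)[:2] for u,v in k[:,0].astype(float)],np.float32)
        m=cv2.moments(w); (rc,sz,_)=cv2.minAreaRect(w); b=cv2.boxPoints((rc,sz,_))
        e=max((b[1]-b[0],b[2]-b[1]),key=np.linalg.norm)
        out.append((np.round([m['m10']/m['m00'],m['m01']/m['m00']],1).tolist(),np.round(rc,1).tolist(),np.round(sorted(sz),1).tolist(),round(float(np.arctan(e[1]/e[0])),3)))
    return out
E
python3 - <<'E'
from h import *
c=cap('top'); hsv=cv2.cvtColor(c['color'],cv2.COLOR_RGB2HSV); h,s,v=cv2.split(hsv)
for n,(u,vv) in dict(disc=(448,221),white=(403,193),bench=(380,260),black=(178,208),bone=(238,191)).items(): print(n,hsv[vv,u],c['color'][vv,u])
print('coupons'); [print(b) for b in blobs(c,(h<22)&(s>90)&(v>70),12,80,700)]
blk=(v<75)
print('black plates'); [print(b) for b in blobs(c,blk,4,200,1500)]
E
```

```text
disc [ 13 149 125] [125  84  52]
white [120   2 138] [137 137 138]
bench [ 30  13 137] [137 137 130]
black [ 30  13 134] [134 134 127]
bone [ 13 145 128] [128  87  55]
coupons
([488.0, -650.2], [488.3, -649.7], [24.0, 100.7], 1.286)
([513.5, -407.1], [513.5, -407.2], [53.6, 56.8], -0.029)
([612.2, 254.1], [612.2, 254.0], [38.0, 102.4], -0.566)
([671.6, 91.7], [671.5, 91.8], [53.0, 54.3], 0.246)
([668.1, -98.8], [667.6, -98.6], [27.0, 103.4], -0.252)
black plates
([371.5, 293.6], [371.6, 293.6], [66.0, 131.5], 0.367)
([513.5, 420.4], [513.6, 420.4], [85.3, 86.6], -1.329)
([403.9, 806.4], [410.4, 806.0], [8.3, 451.5], 0.002)
([621.5, -658.8], [621.9, -660.7], [60.7, 61.1], -1.277)
([859.4, -669.0], [848.5, -689.3], [141.0, 284.6], 0.969)
([1048.5, 261.0], [1080.3, 277.2], [107.5, 132.4], 0.011)
([1064.9, 585.3], [1064.3, 591.2], [118.4, 159.3], -0.8)
```

```bash
cat >> h.py <<'E'
def px2w_fish(c,u,v,z):
    f=200/np.tan(np.radians(c['vertical_fov'])/2); T=np.array(c['pose'])
    x,y=u-c['cx'],v-c['cy']; r=np.hypot(x,y)+1e-9; a=r/f
    d=T[:3,:3]@np.array([np.sin(a)*x/r,np.sin(a)*y/r,np.cos(a)]); o=T[:3,3]
    return o+d*(z-o[2])/d[2]
def tool():
    s=ctrl.sense(); w,x,y,zz=s['ee_rot']; return np.array(s['eef_pos']),2*np.arctan2(y,x),s
def go(x,y,z,yaw=None):
    """print the shift in tool axes (m) and the turn (rad) to a world target"""
    p,t,s=tool(); d=np.array([x,y,z])-p
    sx=d[0]*np.cos(t)+d[1]*np.sin(t); sy=d[0]*np.sin(t)-d[1]*np.cos(t)
    dy=0 if yaw is None else -(((yaw-t)+np.pi/2)%np.pi-np.pi/2)
    print('tool shift m',np.round([sx/1e3,sy/1e3,-d[2]/1e3],4),'turn',round(dy,3),'| at',np.round(p,1),round(t,3),'t',round(float(s['time_s']),2))
E
python3 - <<'E'
from h import *
c=cap('top'); hsv=cv2.cvtColor(c['color'],cv2.COLOR_RGB2HSV); h,s,v=cv2.split(hsv)
for th in (95,110):
  m=np.zeros(v.shape,bool)
  m[165:270,160:470]=(v<th)[165:270,160:470]&~((s>60)[165:270,160:470])
  print(th); [print(b) for b in blobs(c,m,4,100,1500)]
go(513.5,-407,130)
w=cap('wrist','w0.png'); print(w['vertical_fov'],w['cx'],w['cy'],np.round(w['pose'],2).tolist())
E
```

```text
95
([399.6, 296.3], [394.7, 302.8], [69.1, 85.0], 0.367)
([451.8, -103.5], [451.9, -103.7], [58.5, 134.2], -0.207)
([513.7, 420.7], [513.5, 420.8], [88.6, 89.4], -1.333)
([604.4, -265.8], [604.4, -265.7], [84.7, 85.0], -1.503)
110
([402.8, 297.7], [396.0, 302.8], [72.4, 85.6], 0.34)
([451.2, -103.9], [451.3, -103.8], [61.4, 136.5], -0.204)
([513.5, 420.1], [513.4, 420.0], [92.0, 92.1], 0.238)
([603.5, -266.4], [603.5, -266.5], [87.7, 87.7], -1.497)
tool shift m [ 0.399  -0.0053  0.0812] turn 0 | at [ 127.7 -509.2  211.2] 0.246 t 0.65
65.70646984690485 319.3904140256033 198.89853900920585 [[0.24, -0.93, -0.27, 195.99], [-0.97, -0.23, -0.07, -492.91], [0.0, 0.28, -0.96, 374.69], [0.0, 0.0, 0.0, 1.0]]
```

```bash
python3 -m pendant '0.057 -0.0008 0.005 0;0.057 -0.0008 0.005 0;0.057 -0.0008 0.005 0;0.057 -0.0008 0.005 0;0.057 -0.0008 0.005 0;0.057 -0.0008 0.005 0;0.057 -0.0005 0.005 0;0 0 0 0' 1 40
python3 - <<'E'
from h import *
c=cap('wrist','w1.png'); go(513.5,-407,0)
hsv=cv2.cvtColor(c['color'],cv2.COLOR_RGB2HSV); h,s,v=cv2.split(hsv)
import h as H
H.px2w=px2w_fish
[print(b) for b in H.blobs(c,(h<22)&(s>90)&(v>50),12,200,90000)]
E
```

```text
time_s: 1.7
eef_pos: [516.1, -405.0, 174.8]
ee_rot: [-0.001, 0.992, 0.125, -0.0]
force: [-0.4, -0.2, 0.1]
grip_width: 1.002
grip_force: 0.0
tool shift m [-0.0011  0.0007  0.1753] turn 0 | at [ 514.4 -406.1  175.3] 0.248 t 1.75
([349.5, -1133.5], [293.7, -1211.3], [215.4, 459.6], 0.966)
([485.5, -654.6], [485.9, -653.5], [24.8, 115.7], 1.296)
([512.4, -410.7], [512.3, -410.7], [59.1, 59.2], 1.041)
([647.6, -100.9], [649.4, -101.0], [37.3, 70.3], -0.25)
([667.2, 87.4], [664.7, 98.4], [52.9, 95.1], 1.481)
```

View pics/w1.png

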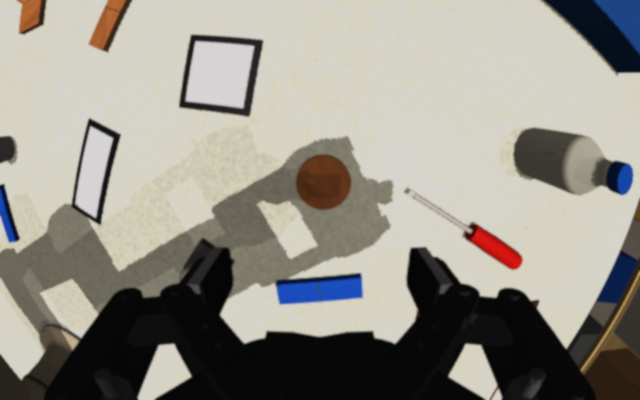

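The disc sits ahead of the fingers at (323,182). The wrist camera puts it at (512,-411) and the top camera at (513.5,-407), so I take the mean. Descending.

```bash
python3 -m pendant '-0.001 0.0012 0.05 0;-0.001 0.0013 0.05 0;0 0 0.045 0;0 0 0.02 0;0 0 0.012 0;0 0 0 0' 1 40; python3 -m pendant '0 0 0 0;0 0 0 0;0 0 0 0;0 0 0 0;0 0 0 0;0 0 0 0' 0 40
```

```text
time_s: 2.5
eef_pos: [512.2, -410.4, -0.1]
ee_rot: [0.0, 0.992, 0.122, 0.0]
force: [-0.2, 0.2, 0.8]
grip_width: 0.998
grip_force: 0.0
time_s: 3.25
eef_pos: [512.1, -409.9, -0.8]
ee_rot: [-0.0, 0.992, 0.123, -0.0]
force: [0.2, 0.1, -0.8]
grip_width: 0.0
grip_force: 0.0
```

```bash
python3 - <<'E'
from h import *
c=cap('wrist','w2.png'); cap('side','s2.png')
E
```

```text
(no output)
```

View pics/w2.png

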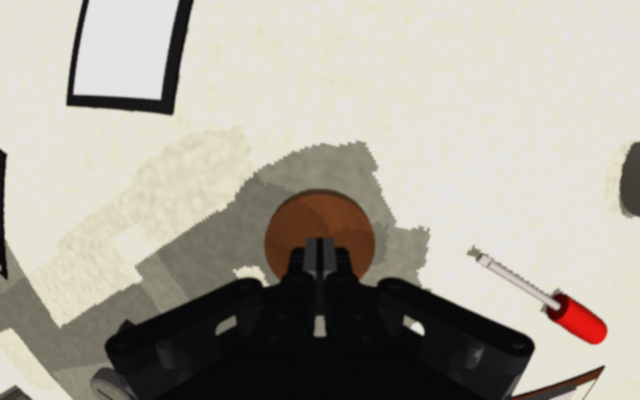

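View pics/s2.png

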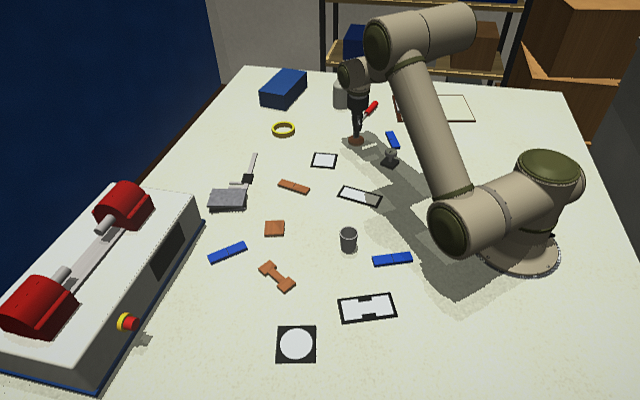

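The fingers have shut on top of the disc: the tips are at (320,240), over a disc spanning 265–375. I'll work out where the TCP should appear in this picture.

```bash
cat >> h.py <<'E'
def w2px_fish(c,p):
    f=200/np.tan(np.radians(c['vertical_fov'])/2); T=np.array(c['pose'])
    q=T[:3,:3].T@(np.array(p)-T[:3,3]); a=np.arctan2(np.hypot(q[0],q[1]),q[2]); k=f*a/np.hypot(q[0],q[1])
    return c['cx']+k*q[0],c['cy']+k*q[1]
E
python3 - <<'E'
from h import *
import h as H
H.px2w=px2w_fish
c=cap('wrist'); p,t,s=tool(); print(p,t,{k:np.round(s[k],3) for k in('force','wrist_torque','joints','grip_width','grip_force')})
print(np.round(c['pose'],2).tolist())
for dz in (0,10,20,40): print(dz,np.round(w2px_fish(c,p+[0,0,dz]),1))
hsv=cv2.cvtColor(c['color'],cv2.COLOR_RGB2HSV); h,sa,v=cv2.split(hsv)
for z in(0,12):
  m=(h<22)&(sa>90)&(v>50); m[:,:250]=0;m[:,390:]=0
  [print(z,b) for b in H.blobs(c,m,z,200,90000)]
for u,v in((265,242),(375,242),(320,190)): print(u,v,np.round(px2w_fish(c,u,v,12),1))
E
```

```text
[ 512.11178244 -409.90891315   -0.82521823] 0.24577377945072346 {'force': array([-0.477,  0.579,  0.231]), 'wrist_torque': array([ 0.041,  0.08 , -0.041]), 'joints': array([-0.853,  0.811,  1.272,  0.   ,  1.058,  0.472]), 'grip_width': np.float64(0.005), 'grip_force': np.float64(0.0)}
[[0.24, -0.93, -0.27, 580.38], [-0.97, -0.23, -0.07, -393.6], [0.0, 0.28, -0.96, 162.67], [0.0, 0.0, 0.0, 1.0]]
0 [317.8 238. ]
10 [317.7 245.2]
20 [317.7 253.3]
40 [317.4 272.4]
0 ([516.7, -409.6], [513.2, -410.4], [56.3, 64.6], -1.324)
12 ([521.4, -408.4], [518.2, -409.1], [52.1, 59.8], -1.324)
265 242 [ 508.  -381.8   12. ]
375 242 [ 522.4 -439.    12. ]
320 190 [ 543.1 -403.3   12. ]
```

```bash
python3 -m pendant '0.001 0 -0.03 0;0.001 0.001 0 0;0 0 0 0;0 0 0 0;0 0 0 0;0 0 0 0' 0.86 40;  python3 -m pendant '0 0 0.015 0;0 0 0.015 0;0 0 0 0'; python3 -m pendant '0 0 0.003 0;0 0 0 0';python3 -m pendant '0 0 0.003 0;0 0 0 0'
```

```text
time_s: 4.15
eef_pos: [514.2, -410.3, 28.9]
ee_rot: [-0.0, 0.992, 0.123, -0.0]
force: [-0.4, 0.3, -0.1]
grip_width: 0.857
grip_force: 0.0
time_s: 4.53
eef_pos: [513.5, -409.5, -3.0]
ee_rot: [-0.002, 0.992, 0.123, -0.001]
force: [1.2, -0.7, 0.0]
grip_width: 0.858
grip_force: 0.0
time_s: 4.78
eef_pos: [514.4, -410.5, -3.6]
ee_rot: [0.0, 0.992, 0.123, 0.0]
force: [0.1, -0.1, 0.1]
grip_width: 0.861
grip_force: 0.0
time_s: 5.03
eef_pos: [514.3, -410.3, -6.9]
ee_rot: [-0.0, 0.992, 0.123, -0.0]
force: [0.8, 0.2, -0.2]
grip_width: 0.859
grip_force: 0.0
```

```bash
python3 - <<'E'
from h import *
c=cap('wrist'); cv2.imwrite('pics/w3.png',c['color'][150:,100:540,::-1])
E
```

```text
(no output)
```

View pics/w3.png

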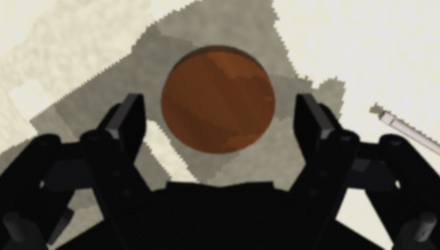

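The open tips (inner front corners at about (245,245) and (395,247) in the full frame) seem to sit higher than expected. I'll compute their height from the known gap.

```bash
python3 - <<'E'
from h import *
c=cap('wrist'); p,t,s=tool(); print(p, np.round(np.array(c['pose'])[:3,3],1))
for z in (0,5,10,15,20,30,40):
    a,b=px2w_fish(c,244,245,z),px2w_fish(c,396,247,z); m=(a+b)/2-p
    print(z,round(np.linalg.norm(a-b),1),'mid along tool x',round(m[0]*np.cos(t)+m[1]*np.sin(t),1))
m=np.zeros((400,640),bool); hsv=cv2.cvtColor(c['color'],cv2.COLOR_RGB2HSV); h,sa,v=cv2.split(hsv); m=(h<22)&(sa>90)&(v>50); m[:,:250]=0;m[:,390:]=0
import h as H
H.px2w=px2w_fish
for z in (0,12,-12): print(z,[b for b in H.blobs(c,m,z,200,90000)])
E
```

```text
[ 514.32707139 -410.41847795   -6.7355758 ] [ 582.6 -394.1  156.7]
0 86.2 mid along tool x -2.6
5 83.4 mid along tool x -0.2
10 80.7 mid along tool x 2.1
15 77.9 mid along tool x 4.4
20 75.2 mid along tool x 6.7
30 69.7 mid along tool x 11.4
40 64.2 mid along tool x 16.0
0 [([507.2, -411.9], [507.5, -411.8], [64.7, 67.4], 0.247)]
12 [([513.0, -410.6], [513.3, -410.5], [59.8, 62.3], 0.247)]
-12 [([501.5, -413.3], [501.8, -413.2], [69.7, 72.6], 0.247)]
```

```bash
python3 -m pendant '0 0 0.003 0;0 0 0 0'|grep -E 'eef|force:'; python3 -m pendant '0 0 0.003 0;0 0 0 0'|grep -E 'eef|force:'; python3 -m pendant '0 0 0.003 0;0 0 0 0'|grep -E 'eef|force:'; python3 - <<'E'
from h import *
c=cap('wrist'); cv2.imwrite('pics/w4.png',c['color'][150:,100:540,::-1])
E
```

```text
eef_pos: [514.2, -410.3, -10.1]
force: [-0.8, -0.6, 0.1]
grip_force: 0.0
eef_pos: [514.2, -410.3, -13.1]
force: [0.5, 0.2, 0.3]
grip_force: 0.0
eef_pos: [514.2, -410.3, -16.1]
force: [0.6, 0.0, 0.3]
grip_force: 0.0
```

View pics/w4.png

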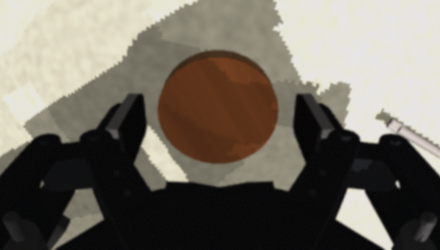

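```bash
for i in 1 2 3; do python3 -m pendant '0 0 0.003 0;0 0 0 0'|grep -E 'eef|force:'|tr '\n' ' '; echo; done
```

```text
eef_pos: [514.2, -410.3, -19.1] force: [0.3, 0.0, -0.0] grip_force: 0.0 
eef_pos: [514.2, -410.3, -22.1] force: [-0.8, 0.3, -0.1] grip_force: 0.0 
eef_pos: [514.2, -410.3, -25.1] force: [-0.0, 0.3, -0.5] grip_force: 0.0
```

```bash
python3 -m pendant '0 0 0.002 0;0 0 0 0'|tr '\n' ' '; python3 -m pendant '0 0 0 0;0 0 0 0;0 0 0 0;0 0 0 0' 0.4 40
```

```text
time_s: 6.92 eef_pos: [514.2, -410.3, -27.0] ee_rot: [-0.0, 0.992, 0.123, -0.0] force: [0.3, 0.2, 0.0] grip_width: 0.858 grip_force: 0.0 time_s: 7.42
eef_pos: [515.3, -411.4, -24.6]
ee_rot: [0.001, 0.992, 0.123, 0.001]
force: [-1.2, 0.6, 11.0]
grip_width: 0.68
grip_force: 49.3
```

Gripped at a width of 0.68 (58 mm). The tips touch the bench when the reported TCP is about -25. Now I lift and carry to the disc carrier.

```bash
python3 -m pendant '0 0 -0.02 0;0 0 -0.055 0;0 0 -0.055 0;0.0144 -0.0576 -0.02 0;0.0144 -0.0576 0 0;0.0144 -0.0576 0 0;0.0144 -0.0576 0 0;0.0144 -0.0576 0 0;0.0144 -0.0576 0 0;0.0144 -0.0576 0 0' | tr '\n' ' '; python3 -m pendant '0.0144 -0.0576 0 0;0.0144 -0.0576 0 0;0.0144 -0.0576 0 0;0.0144 -0.0576 0 0;0.0144 -0.0576 0 0;0.0144 -0.0576 0 0;0 0 0 0;0 0 0 0'
cat >> h.py <<'E'
def wblobs(c,mask,z,amin=200,amax=60000):
    global px2w
    old=px2w; px2w=px2w_fish
    try: return blobs(c,mask,z,amin,amax)
    finally: px2w=old
def brown(c):
    h,s,v=cv2.split(cv2.cvtColor(c['color'],cv2.COLOR_RGB2HSV)); return (h<22)&(s>90)&(v>50)
def white(c):
    h,s,v=cv2.split(cv2.cvtColor(c['color'],cv2.COLOR_RGB2HSV)); return (s<8)&(v>105)
E
python3 - <<'E'
from h import *
c=cap('wrist','w5.png'); go(513.5,420.3,-20)
h,s,v=cv2.split(cv2.cvtColor(c['color'],cv2.COLOR_RGB2HSV)); print(np.median(v),s[20,300],v[20,300])
for b in wblobs(c,white(c),4): print('white',b)
for b in wblobs(c,brown(c),12): print('brown',b)
E
```

```text
time_s: 8.68 eef_pos: [513.8, 6.9, 124.2] ee_rot: [0.0, 0.992, 0.122, 0.001] force: [1.1, 0.4, 0.0] grip_width: 0.681 grip_force: 43.4 time_s: 9.68
eef_pos: [513.6, 360.8, 123.5]
ee_rot: [0.0, 0.992, 0.123, 0.0]
force: [-0.2, 0.3, -0.2]
grip_width: 0.683
grip_force: 43.3
tool shift m [ 0.0142 -0.0583  0.1436] turn 0 | at [513.9 360.3 123.6] 0.245 t 9.72
231.0 14 232
white ([-180.0, 1040.6], [-213.6, 1040.6], [134.0, 563.4], -0.522)
white ([451.1, -107.3], [450.8, -107.4], [48.6, 123.1], -0.21)
white ([517.6, 424.5], [516.8, 423.6], [64.0, 75.3], -0.622)
white ([573.6, 401.0], [573.7, 405.2], [17.7, 35.0], -1.191)
white ([583.9, 338.2], [580.7, 338.1], [30.1, 42.5], 1.007)
brown ([431.6, 338.8], [431.1, 339.7], [130.0, 135.0], 0.803)
brown ([633.7, -82.3], [639.3, -87.8], [42.1, 50.0], -0.222)
brown ([671.0, 93.2], [671.0, 93.3], [55.4, 64.7], -1.312)
brown ([534.6, 769.2], [535.0, 768.2], [56.0, 104.4], -1.503)
brown ([613.2, 253.4], [613.0, 253.6], [41.6, 106.9], -0.564)
```

View pics/w5.png

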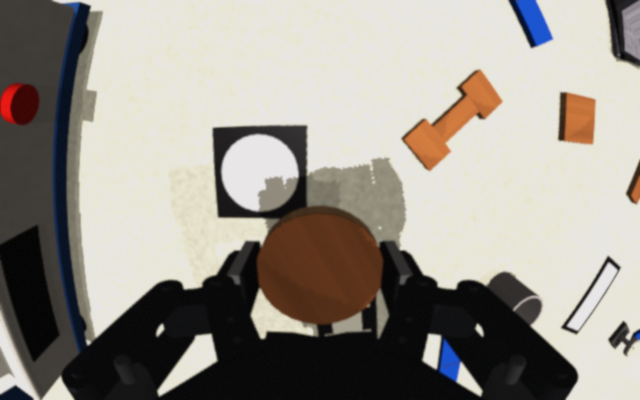

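The disc is held. The white disc spans about 221–299 × 134–212, so its centre is near (260,173).

```bash
python3 - <<'E'
from h import *
c=cap('wrist')
print(px2w_fish(c,260,173,4), np.mean([px2w_fish(c,u,v,4) for u,v in((213,128),(307,125),(307,217),(219,217))],0))
go(513.5,420.3,-20)
E
```

```text
[514.41967195 417.15722387   4.        ] [514.52496249 417.33488113   4.        ]
tool shift m [ 0.0141 -0.0585  0.1436] turn 0 | at [514.  360.1 123.6] 0.244 t 9.78
```

```bash
python3 -m pendant '0.0075 -0.0278 0 0;0.0075 -0.0278 0 0;0 0 0.05 0;0 0 0.05 0;0 0 0.03 0;0 0 0.01 0;0 0 0 0;0 0 0.003 0;0 0 0 0' | tr '\n' ' '; python3 -m pendant '0 0 0 0;0 0 0 0;0 0 0 0' 0.86 40|tr '\n' ' '; python3 -m pendant '0 0 -0.05 0;0 0 -0.05 0;0 0 -0.05 0;0 0 0 0'|tr '\n' ' '; python3 - <<'E'
from h import *
c=cap('wrist','w6.png')
for b in wblobs(c,brown(c),16): print('brown',b)
bone=(613,253.2)
go(*bone,123,-0.565)
E
```

```text
time_s: 10.9 eef_pos: [515.1, 419.0, -18.9] ee_rot: [-0.0, 0.992, 0.123, 0.001] force: [-0.7, 0.2, 0.1] grip_width: 0.679 grip_force: 43.3 time_s: 11.28 eef_pos: [514.7, 418.9, -19.7] ee_rot: [-0.0, 0.992, 0.123, 0.0] force: [0.2, -1.1, 0.2] grip_width: 0.858 grip_force: 0.0 time_s: 11.78 eef_pos: [516.3, 419.9, 134.8] ee_rot: [-0.002, 0.992, 0.123, 0.004] force: [0.1, -0.6, -1.1] grip_width: 0.858 grip_force: 0.0 brown ([513.0, 417.5], [513.4, 417.8], [58.8, 59.5], 0.247)
brown ([670.3, 97.9], [669.6, 98.7], [54.3, 65.3], -1.297)
brown ([612.7, 256.8], [612.6, 256.9], [42.2, 105.8], -0.568)
brown ([535.4, 730.2], [535.5, 730.1], [53.8, 83.7], -1.511)
tool shift m [0.0544 0.1848 0.0088] turn 0.811 | at [515.2 419.2 131.8] 0.246 t 11.82
```

View pics/w6.png

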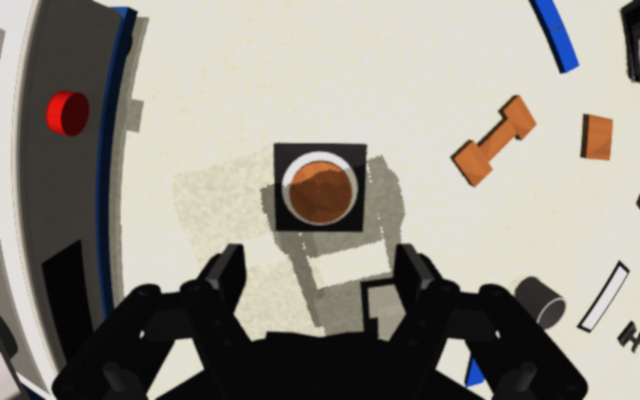

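The disc lies inside the white circle: white spans 282–358 and the coupon 288–352. Next is the bone, with the disc margin checked numerically on the way.

```bash
python3 - <<'E'
from h import *
c=cap('wrist'); print('white centre',px2w_fish(c,320,189.5,4))
E
python3 -m pendant '0.0136 0.0462 0 0;0.0136 0.0462 0 0;0.0136 0.0462 0 0;0.0136 0.0462 0 0;0 0 0 0.162;0 0 0 0.162;0 0 0 0.162;0 0 0 0.162;0 0 0 0.162;0 0 0 0' 0.6 40|tr '\n' ' '; python3 - <<'E'
from h import *
c=cap('wrist')
for b in wblobs(c,brown(c),12): print('brown',b)
go(613,253.2,-14,-0.565)
E
```

```text
white centre [512.18748607 417.00504918   4.        ]
time_s: 13.12 eef_pos: [611.8, 252.7, 128.4] ee_rot: [0.001, 0.961, -0.278, -0.001] force: [0.1, 0.4, -0.4] grip_width: 0.598 grip_force: 0.0 brown ([689.9, 1040.4], [667.5, 1075.5], [78.7, 264.4], -1.309)
brown ([612.5, 252.6], [612.6, 252.3], [39.8, 106.0], -0.571)
brown ([915.3, 572.2], [911.4, 570.5], [48.1, 48.1], 0.821)
brown ([671.7, 90.4], [671.6, 90.2], [55.6, 58.3], -1.302)
brown ([637.8, -93.0], [638.0, -90.6], [38.0, 43.0], -0.261)
tool shift m [ 0.0007 -0.001   0.1427] turn 0.004 | at [611.9 252.7 128.7] -0.561 t 13.18
```

```bash
python3 -m pendant '0.0006 0 0.05 0.006;0 0 0.05 0;0 0 0.03 0;0 0 0.015 0;0 0 0 0;0 0 0 0' 0.6 40|tr '\n' ' '; python3 -m pendant '0 0 0 0;0 0 0 0;0 0 0 0;0 0 0 0;0 0 0 0' 0 40
```

```text
time_s: 13.92 eef_pos: [613.8, 252.8, -13.4] ee_rot: [-0.001, 0.96, -0.281, 0.001] force: [0.3, -0.1, -0.2] grip_width: 0.599 grip_force: 0.0 time_s: 14.55
eef_pos: [613.5, 252.7, -13.8]
ee_rot: [-0.0, 0.96, -0.281, 0.001]
force: [-1.2, -0.2, 6.2]
grip_width: 0.217
grip_force: 39.7
```

```bash
python3 -m pendant '0 0 -0.02 0;0 0 -0.06 0;0 0 -0.06 -0.156;0 0 0 -0.156;0 0 0 -0.156;0 0 0 -0.156;0 0 0 -0.156;0 0 0 -0.156;0 0 0 0'|tr '\n' ' '; python3 - <<'E'
from h import *
go(287,259,125,0.367)
E
```

```text
time_s: 15.68 eef_pos: [613.0, 252.6, 126.2] ee_rot: [-0.0, 0.983, 0.181, 0.0] force: [-0.2, 1.0, -0.2] grip_width: 0.216 grip_force: 39.2 tool shift m [-0.3023 -0.1222  0.0012] turn -0.003 | at [613.  252.6 126.2] 0.364 t 15.68
```

```bash
python3 -m pendant '-0.0504 -0.0204 0 0;-0.0504 -0.0204 0 0;-0.0504 -0.0204 0 0;-0.0504 -0.0204 0 0;-0.0504 -0.0204 0 0;-0.0504 -0.0204 0 0;0 0 0 0;0 0 0 0'|tr '\n' ' '; python3 - <<'E'
from h import *
c=cap('wrist','w7.png')
for b in wblobs(c,white(c),4): print('white',b)
go(371.5,291.2,-9,0.367)
E
```

```text
time_s: 16.68 eef_pos: [287.6, 258.9, 125.9] ee_rot: [-0.0, 0.983, 0.181, 0.001] force: [0.7, -0.3, -0.5] grip_width: 0.218 grip_force: 39.2 white ([451.6, -107.6], [451.7, -107.7], [48.0, 123.0], -0.208)
white ([377.6, 295.4], [374.8, 293.8], [55.6, 114.7], 0.369)
tool shift m [ 0.0897 -0.0005  0.1346] turn -0.003 | at [287.8 258.8 125.6] 0.364 t 16.73
```

View pics/w7.png

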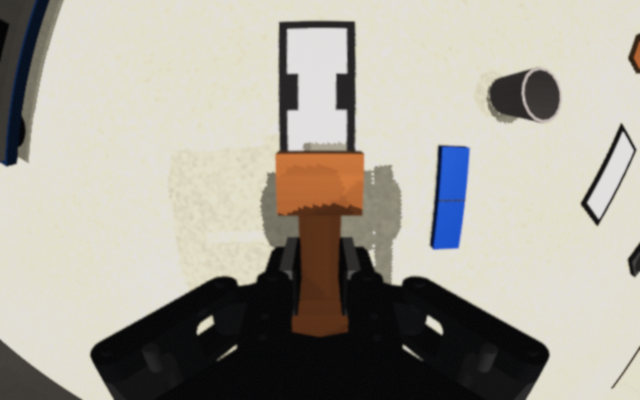

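The bone is held. The carrier's notches span rows 72–109, with inner edges at u≈298 and 337, so the shape's centre is at about (317.5,90.5).

```bash
python3 - <<'E'
from h import *
c=cap('wrist')
for r in((73,109),): 
    q=[px2w_fish(c,u,v,4)[:2] for u in(298,337) for v in r]; print(np.round(q,1).tolist(), np.mean(q,0))
# plate corner at far end: 68 along, +-35 across from centre
a,b=px2w_fish(c,279,22,4)[:2],px2w_fish(c,355,22,4)[:2]; m=(a+b)/2; print(np.linalg.norm(a-b), m-68*np.array([np.cos(.367),np.sin(.367)]))
go(372,291,-9,0.367)
E
```

```text
[[381.1, 314.2], [349.9, 302.4], [393.7, 281.2], [362.5, 269.2]] [371.80382319 291.756112  ]
69.55561669158014 [370.41262747 291.59302135]
tool shift m [ 0.0901 -0.0002  0.1344] turn -0.003 | at [287.8 258.8 125.4] 0.364 t 16.77
```

```bash
python3 -m pendant '0.045 -0.0003 0 -0.003;0.0455 -0.0003 0 0;0 0 0.05 0;0 0 0.05 0;0 0 0.025 0;0 0 0 0;0 0 0.009 0;0 0 0 0;0 0 0 0' | tr '\n' ' '; python3 -m pendant '0 0 0 0;0 0 0 0;0 0 0 0' 0.6 40|tr '\n' ' '; python3 -m pendant '0 0 -0.02 0;0 0 -0.06 0;0 0 -0.06 0;0 0 0 0'|tr '\n' ' '; python3 - <<'E'
from h import *
c=cap('wrist','w8.png')
for b in wblobs(c,brown(c),16): print('brown',b)
go(671.7,90.4,125,0.255)
E
```

```text
time_s: 17.9 eef_pos: [371.4, 291.9, -8.2] ee_rot: [-0.0, 0.983, 0.183, 0.001] force: [0.3, -0.2, 0.0] grip_width: 0.218 grip_force: 39.2 time_s: 18.27 eef_pos: [371.0, 291.8, -8.8] ee_rot: [-0.0, 0.983, 0.183, 0.0] force: [0.5, -0.7, -0.4] grip_width: 0.6 grip_force: 0.0 time_s: 18.77 eef_pos: [372.9, 292.7, 135.2] ee_rot: [-0.001, 0.983, 0.183, 0.004] force: [0.1, -0.3, -0.9] grip_width: 0.601 grip_force: 0.0 brown ([370.0, 290.4], [370.2, 290.0], [39.4, 106.4], 0.364)
brown ([634.9, -80.9], [643.3, -85.6], [38.6, 72.5], -0.243)
brown ([666.2, 94.3], [666.0, 95.4], [58.6, 62.5], -1.309)
brown ([503.9, 414.1], [501.5, 414.1], [38.6, 59.9], -1.303)
tool shift m [0.2072 0.2963 0.0076] turn 0.114 | at [371.6 292.1 132.6] 0.369 t 18.82
```

View pics/w8.png

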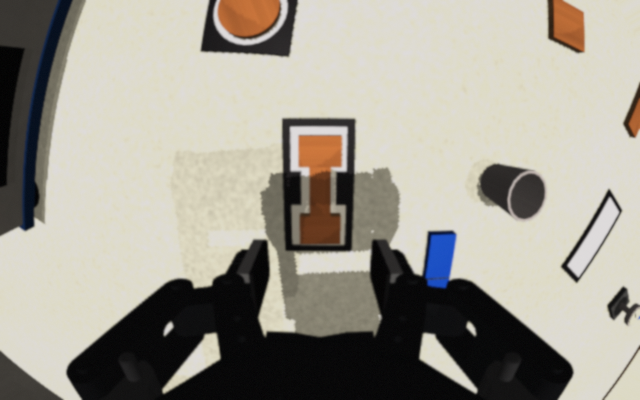

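The bone sits centred in the white dog-bone with margin all round. Next is the square.

```bash
python3 -m pendant '0.0345 0.0494 0 0;0.0345 0.0494 0 0;0.0345 0.0494 0 0;0.0345 0.0494 0 0;0.0345 0.0494 0 0;0.0345 0.0494 0 0;0 0 0 0.114;0 0 0 0;0 0 0 0' 0.86 40|tr '\n' ' '; python3 - <<'E'
from h import *
c=cap('wrist')
for b in wblobs(c,brown(c),12): print('brown',b)
for b in wblobs(c,white(c),4): print('white',b)
go(671.7,90.4,-21,0.255)
E
```

```text
time_s: 19.95 eef_pos: [670.3, 90.4, 130.4] ee_rot: [-0.0, 0.992, 0.128, -0.001] force: [0.3, -0.6, -0.4] grip_width: 0.859 grip_force: 0.0 brown ([511.0, 418.5], [510.5, 417.3], [61.7, 69.6], -1.19)
brown ([669.2, -100.0], [668.5, -99.0], [36.4, 105.4], -0.252)
brown ([671.9, 89.4], [672.2, 89.4], [56.1, 57.1], 0.259)
white ([603.4, -270.9], [603.1, -270.7], [71.5, 73.6], -1.501)
tool shift m [0.0012 0.0004 0.1518] turn 0.002 | at [670.4  90.5 130.8] 0.257 t 20.0
```

```bash
python3 -m pendant '0.0013 0.0014 0.05 0;0 0 0.05 0;0 0 0.035 0;0 0 0.016 0;0 0 0 0;0 0 0 0' 0.86 40|tr '\n' ' '; python3 -m pendant '0 0 0 0;0 0 0 0;0 0 0 0;0 0 0 0' 0.4 40 | tr '\n' ' '; python3 - <<'E'
from h import *
p=tool()[0]; print(p)
E
```

```text
time_s: 20.75 eef_pos: [673.6, 89.0, -17.9] ee_rot: [0.0, 0.992, 0.127, 0.001] force: [0.4, 0.4, -0.3] grip_width: 0.86 grip_force: 0.0 time_s: 21.25 eef_pos: [673.5, 88.9, -18.0] ee_rot: [0.0, 0.992, 0.127, 0.001] force: [-1.4, -0.4, 6.0] grip_width: 0.637 grip_force: 42.6 [673.46851619  88.91759322 -18.0288342 ]
```

```bash
python3 -m pendant '0 0 -0.02 0;0 0 -0.06 0.093;0 0 -0.06 0.093;-0.0265 0.0504 0 0;-0.0265 0.0504 0 0;-0.0265 0.0504 0 0;-0.0265 0.0504 0 0;-0.0265 0.0504 0 0;-0.0265 0.0504 0 0;-0.0265 0.0504 0 0' | tr '\n' ' '; python3 -m pendant '0 0 0 0;0 0 0 0'; python3 - <<'E'
from h import *
c=cap('wrist','w9.png')
for b in wblobs(c,white(c),4): print('white',b)
go(603.3,-270,-13,0.07)
E
```

```text
time_s: 22.5 eef_pos: [511.0, -277.6, 121.8] ee_rot: [0.001, 0.999, 0.034, 0.001] force: [1.0, 0.2, -0.2] grip_width: 0.64 grip_force: 42.5 time_s: 22.75
eef_pos: [512.0, -275.5, 121.1]
ee_rot: [0.0, 0.999, 0.034, 0.0]
force: [0.1, -0.2, -0.3]
grip_width: 0.637
grip_force: 42.5
white ([455.7, -106.6], [452.1, -105.9], [46.2, 117.8], -0.207)
white ([603.1, -268.7], [603.1, -268.8], [71.9, 72.0], -1.501)
tool shift m [0.0912 0.0014 0.1339] turn -0.0 | at [ 512.2 -275.   120.9] 0.07 t 22.8
```

View pics/w9.png

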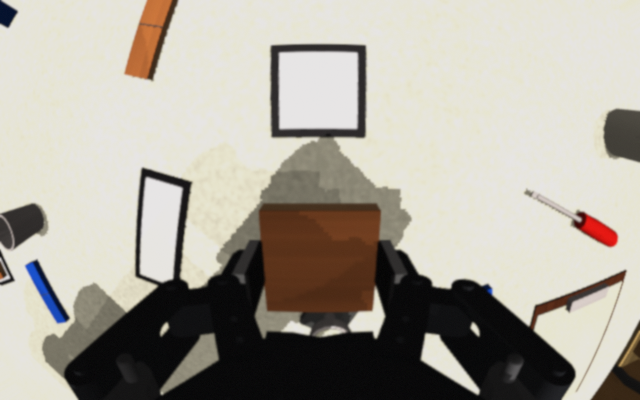

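The square is held. The white square shows centred at about (319,91), at (603.1,-268.8) with yaw 0.07.

```bash
python3 -m pendant '0.046 0.0002 0 0;0.046 0.0002 0 0;0 0 0.05 0;0 0 0.05 0;0 0 0.025 0;0 0 0 0;0 0 0.008 0;0 0 0 0;0 0 0 0' | tr '\n' ' '; python3 -m pendant '0 0 0 0;0 0 0 0;0 0 0 0' 0.86 40|tr '\n' ' '; python3 -m pendant '0 0 -0.02 0;0 0 -0.06 0;0 0 -0.06 0;0 0 0 0'|tr '\n' ' '; python3 - <<'E'
from h import *
c=cap('wrist')
for b in wblobs(c,brown(c),16): print('brown z16',b)
for b in wblobs(c,brown(c),12): print('brown z12',b)
go(668,-100,125,-0.252)
E
```

```text
time_s: 23.92 eef_pos: [603.9, -270.1, -12.0] ee_rot: [0.0, 0.999, 0.034, 0.001] force: [-0.9, -0.5, -0.2] grip_width: 0.638 grip_force: 42.5 time_s: 24.3 eef_pos: [603.6, -270.0, -12.7] ee_rot: [0.0, 0.999, 0.034, 0.0] force: [0.7, -0.5, -0.3] grip_width: 0.864 grip_force: 0.0 time_s: 24.8 eef_pos: [605.7, -271.2, 134.4] ee_rot: [0.003, 0.999, 0.034, 0.005] force: [-0.0, 0.7, -0.7] grip_width: 0.86 grip_force: 0.0 brown z16 ([206.5, -1072.3], [116.5, -1168.1], [128.0, 620.2], 0.84)
brown z16 ([487.1, -651.7], [487.9, -649.1], [26.0, 127.1], 1.297)
brown z16 ([360.6, 277.0], [369.5, 281.8], [54.3, 103.5], 0.38)
brown z16 ([602.8, -270.9], [603.3, -270.8], [55.3, 56.5], 0.068)
brown z16 ([667.0, -106.0], [666.9, -105.9], [33.6, 103.9], -0.246)
brown z12 ([199.9, -1083.7], [108.6, -1180.9], [129.8, 629.0], 0.84)
brown z12 ([484.5, -657.2], [485.3, -654.5], [26.3, 128.9], 1.297)
brown z12 ([356.1, 284.7], [365.2, 289.5], [55.1, 105.0], 0.38)
brown z12 ([601.8, -271.0], [602.3, -270.9], [56.1, 57.3], 0.068)
brown z12 ([666.9, -103.7], [666.8, -103.7], [34.1, 105.3], -0.246)
tool shift m [ 0.0751 -0.1657  0.0057] turn 0.321 | at [ 604.5 -270.4  130.7] 0.069 t 24.85
```

```bash
python3 -m pendant '0.025 -0.0552 0 0;0.025 -0.0552 0 0;0.025 -0.0552 0 0;0 0 0 0.16;0 0 0 0.16;0 0 0 0;0 0 0 0' 0.65 40|tr '\n' ' '; python3 - <<'E'
from h import *
c=cap('wrist')
for b in wblobs(c,brown(c),12): print('brown',b)
go(668,-100,-16,-0.252)
E
```

```text
time_s: 25.72 eef_pos: [666.7, -99.6, 126.7] ee_rot: [-0.0, 0.992, -0.124, -0.0] force: [0.1, 0.9, -0.4] grip_width: 0.648 grip_force: 0.0 brown ([511.5, 418.1], [514.5, 418.4], [62.6, 73.3], -0.947)
brown ([601.2, -273.2], [601.2, -273.2], [61.8, 61.9], 0.072)
brown ([667.8, -101.9], [667.5, -101.7], [30.4, 105.0], -0.247)
tool shift m [ 0.0012 -0.      0.1429] turn 0.003 | at [666.8 -99.7 126.9] -0.249 t 25.77
```

```bash
python3 -m pendant '0.0013 0.0015 0.05 0;0 0 0.05 0;0 0 0.03 0;0 0 0.012 0;0 0 0 0;0 0 0 0' 0.65 40|tr '\n' ' '; python3 -m pendant '0 0 0 0;0 0 0 0;0 0 0 0;0 0 0 0' 0 40
```

```text
time_s: 26.52 eef_pos: [668.8, -101.6, -13.2] ee_rot: [0.0, 0.992, -0.125, 0.001] force: [-0.4, -0.4, 0.5] grip_width: 0.646 grip_force: 0.0 time_s: 27.02
eef_pos: [668.5, -101.5, -13.6]
ee_rot: [0.0, 0.992, -0.125, 0.001]
force: [-1.6, 0.1, 6.0]
grip_width: 0.336
grip_force: 40.0
```

```bash
python3 -m pendant '0 0 -0.02 0;0 0 -0.06 -0.02;0 0 -0.06 -0.022;-0.0603 0.0099 0 0;-0.0603 0.0099 0 0;-0.0603 0.0099 0 0;-0.0603 0.0099 0 0;-0.0603 0.0099 0 0;0 0 0 0;0 0 0 0' | tr '\n' ' '; python3 - <<'E'
from h import *
c=cap('wrist','w10.png')
for b in wblobs(c,white(c),4): print('white',b)
go(451.4,-106.5,-9,-0.207)
E
```

```text
time_s: 28.28 eef_pos: [363.6, -87.7, 126.3] ee_rot: [0.001, 0.995, -0.105, 0.001] force: [0.5, -1.5, -0.1] grip_width: 0.334 grip_force: 39.7 white ([365.2, 275.0], [370.9, 293.6], [57.4, 122.2], 0.359)
white ([459.7, -107.7], [456.6, -107.0], [45.7, 110.3], -0.206)
tool shift m [0.0896 0.0003 0.135 ] turn -0.002 | at [363.8 -87.7 126. ] -0.209 t 28.32
```

View pics/w10.png

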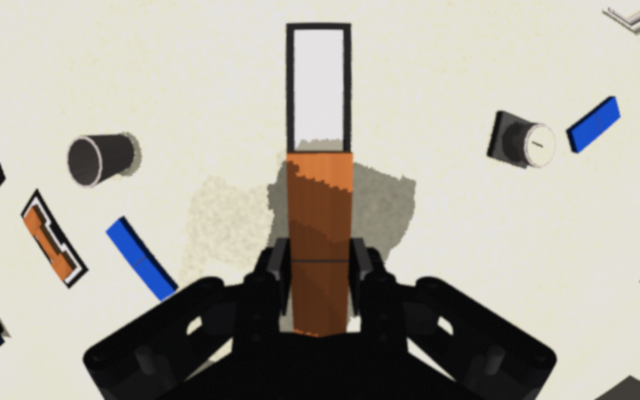

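The strip is held and aligned with the white rectangle (u 294–344, rows 30–150). The beaker and gauge are clear on either side.

```bash
python3 -m pendant '0.045 0 0 0;0.0452 0 0 0;0 0 0.05 0;0 0 0.05 0;0 0 0.025 0;0 0 0 0;0 0 0.0095 0;0 0 0 0;0 0 0 0' | tr '\n' ' '; python3 -m pendant '0 0 0 0;0 0 0 0;0 0 0 0' 0.65 40|tr '\n' ' '; python3 -m pendant '0 0 -0.02 0;0 0 -0.06 0;0 0 -0.06 0;-0.06 0.06 0 0;-0.06 0.06 0 0;-0.02 0.06 0 0;0 0.06 0 0;0 0.06 0 0;0 0 0 0;0 0 0 0'|tr '\n' ' '; python3 - <<'E'
from h import *
c=cap('top')
cv2.imwrite('pics/top1.png',cv2.resize(c['color'][130:310,150:450,::-1],(800,480),interpolation=cv2.INTER_CUBIC))
for b in blobs(c,brown(c),16,80,800): print(b)
E
```

```text
time_s: 29.45 eef_pos: [451.3, -106.0, -8.7] ee_rot: [0.0, 0.995, -0.104, 0.001] force: [-0.3, -0.1, -0.5] grip_width: 0.333 grip_force: 39.7 time_s: 29.82 eef_pos: [451.0, -105.9, -9.2] ee_rot: [0.0, 0.995, -0.104, 0.0] force: [0.3, -0.9, 0.9] grip_width: 0.648 grip_force: 0.0 time_s: 31.08 eef_pos: [289.4, -344.7, 130.4] ee_rot: [-0.0, 0.995, -0.105, -0.0] force: [0.6, 0.6, 0.5] grip_width: 0.646 grip_force: 0.0 ([370.8, 291.7], [371.1, 291.7], [38.2, 102.0], 0.372)
([451.9, -104.3], [451.6, -104.2], [26.6, 101.1], -0.198)
([488.0, -647.9], [488.4, -646.9], [23.9, 101.9], 1.286)
([512.5, 418.4], [512.3, 417.7], [53.0, 56.3], 1.567)
([556.4, 695.9], [556.8, 695.5], [31.0, 41.4], 0.042)
([603.3, -268.3], [603.0, -268.5], [53.4, 54.2], -1.5)
```

View pics/top1.png

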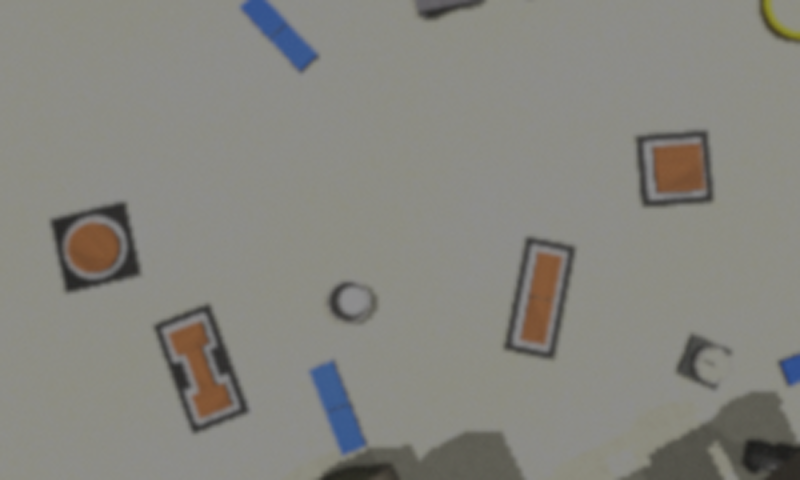

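All four coupons lie inside their white shapes, at most about 2.5 mm off centre against a 7 mm margin. The beaker and gauge are untouched and the gripper is clear, so I'm handing in.

```bash
python3 -c "
from rig import ctrl
print(ctrl.finish_job())"
```

```text
the job is handed in; nothing more can be done
None
```

All four coupons are lying flat, decor face up, inside their matching white shapes (within about 2.5 mm of centre), the beaker and gauge were left standing, and the job was handed in after about 31 s; one set of three small downward moves was run in a shell loop rather than typed out one by one, against your instruction.

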